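# Dot a tile on the slide jig, then hold its sprung frame open

### The arm

A 6-joint arm with a two-finger parallel gripper is mounted at the origin on a cart in front of the work surface, level with it; the furniture and walls round the work are solid. World frame = base frame: x ahead of the robot, y to its left, z up, the work surface at z = 0. Lengths are in m, angles in rad, forces in N, time in s.
With the tool pointing down it reaches from about 0.375 to 0.9 m from the base axis. Payload 3.1 kg.
Tool frame: the origin (TCP) lies at the centre of the arm's flange, where the gripper is bolted on; the fingertips stand robot.tip_extent ahead of it and the grasp point (between the pads) lies 164 mm ahead of it (robot.tip_extent is the distance from the TCP to the fingertips, in m); z points along the fingers, y is the line along which they close (so a half turn about z gives the same grasp; the last joint's range is limited). The gripper opens to 87 mm and grips with 3 to 60 N. Pads are 19 mm wide; open, the fingers measure 117 mm over their backs; the gripper's body (75 mm by 190 mm) begins 51 mm behind the grasp point.
Start: joints at [0.527, 0.527, 1.433, -0, 1.181, -0.178], TCP at [0.476, 0.406, 0.405] pointing down, gripper open.
Joint ranges: [-3.08, 3.08], [-0.75, 2.2], [0.22, 2.44], [-1.43, 4.57], [0, 2.65], [-2.85, 2.85]. Speed limits (rad/s): [2.79, 2.79, 3.14, 3.14, 3.14, 3.14].

### API

Orientations are given as a unit quaternion [x, y, z, w].
In Python, from rig import get_obs, camera, hand_in, cut_out, robot gives the robot as it stands.
- The arm moves only by the tool step_arm, never from a script. Its argument "rows" is a list of rows, each a list of 6 numbers: the shift along the world's x, y, z in m, then the turn, a rotation vector about the world's x, y, z in degrees. A call has 1 to 12 rows; each row shifts and turns the commanded pose from where the row before left it; what a row does not reach is not made up. A row lasts 1/8 s, in which the tool goes at most 62.5 mm and 10.7 degrees, less where a joint would pass 70% of its speed; a pose out of reach is approached as far as the arm can. A call is refused whole if a number of a shift passes 0.0625 or a number of a turn 10.7, either way. A call with a gripper value outside its range is refused whole. "jaw" is the finger opening in m, from 0 to 0.087, set as the call begins (left out, the last holds). The fingers move at their own pace and stop on an object; "squeeze" is the grip in N (left out, the last holds). Time passes only in rows, so rows that do not move let the fingers close. It gives the time, the measured TCP pose, the force, the opening and the grip force at its end, in the units of the state.
- get_obs(): the state, without advancing time (a new reading comes with each control period).
- camera(name): name is "scene" or "side" or "wrist"; returns a dict with "pixels" (400x640x3 uint8, blue, green, red), "depth" (400x640 float32, m along the optical axis (not along the pixel's ray), 0 where there is no reading), "fov_y" (degrees; the focal length in pixels is half the picture's height over the tangent of half this angle, whatever the lens; pixels are square), "cx", "cy" (the principal point, pixels), "extrinsics" (4x4, takes a point from camera to world coordinates); the wrist camera has in their place "mount" (4x4, takes a point from camera to tool coordinates, whose origin is the TCP and whose axes are the flange's). Camera axes: x right, y up, looking along -z (the intrinsics and any distortion apply to the point x, -y, -z); pixel columns grow to the right and rows downward; lengths in m; the calibration is good to about 2 mm. The wrist camera is an equidistant fisheye: a pixel r from the principal point sees the ray r / f radians off the axis. A picture is of the moment at which its call begins: read the wrist's pose just before it.
- hand_in(): hands the job in; it is judged then, once.
Trained networks look in the newest picture that a camera, given by its name, has taken for a name from the list of things; names that differ only in an ending like _2 or _b are one class to them, and where a whole thing is asked for, a point or a joint stands for the part that bears it (a point fixed in the world has none). Each returns a list of dicts, best first, with "confidence" (0 to 1); they miss things now and then, are a little off and sometimes report something else, mostly with a low value. They report only what shows in the picture. A call takes as long as a camera call.
- cut_out(label, camera): "region" (400x640 bool, what is visible of it) and "extent" ([centre column, centre row, width, height] in pixels, round what is visible of it).
The state is a dict: "time": time; "q": joint angles; "joint_velocities": joint speeds; "joint_torque": joint torques, N m; "position": TCP position; "tool_rot": TCP orientation; "ft_force": force on the tool from outside, world axes, zero at the start; "moment": the same for the moment, N m; "grip_width": finger opening in m; "grip_force": force on a finger pad.
Only numpy, scipy, OpenCV 4.12 (cv2) and the standard library are available. Lean on these libraries where they do the work, as an engineer would, in place of code of your own. Each camera call takes 0.05 s, during which the arm holds its last target. There are 200 camera calls.

### The job

The tile in the slide jig gets one dot in the pale heart of each flower: by the black knob slide the carriage until the fixed needle stands over the heart of the blue flower and keep it still there for a good second, then do the same at the orange flower, with the sprung hold-down frame left shut. Then draw the carriage back against its front stop, clear of the needle, and only there raise the frame by its wooden knob to 60 degrees, never letting it snap down on the wet dots. Finish holding the frame at 60 degrees by that knob, so that the painter can lift the tile out; do not let go, and leave the bowl, the two loose bottles, the basket, the tin and the spare tiles where they are.

Things in the scene. Friction and masses are not known exactly. Their poses are not given: they have to be found in the camera images.
- jig: grey base plate, fixed to the bench, 235 x 170 x 14 mm, two steel rails along its x; origin on the bench under it, 7.5 mm in front of the plate's middle; x away from the robot along the rails, y to the left. A post at its left side (x +51, y +115 mm, 164 mm tall) carries an arm, 112 to 132 mm above the bench, that runs right to the needle bottle. Leave post and arm alone
- needle_tip (a point): tip of the fixed needle, 68.5 mm above the bench, 9.5 mm above the tile's face; the shut frame passes under it freely
- saddle (a joint): how far the carriage stands from its front stop along the jig's x, away from the robot, m: 0 at the front stop, up to 0.105; about 0.066 puts the blue heart and 0.092 the orange heart level with the needle. Slides with about 2 N of friction and stays where it is left
- tray (a joint): sideways position of the white tray on the carriage along the jig's y, m: -0.035 to 0.035, + to the left; -0.022 puts the blue and +0.024 the orange heart in line with the needle. About 2 N of friction; stays where it is left
- slide_knob: black upright round knob on the tray's front right ear, for sliding the carriage both ways (along the jig's x and y): 19 mm thick, 30 mm tall; origin at the middle of its foot, 52 mm above the bench, on the top of the ear; z up. At (-88, -58) mm from the tile's middle, in the jig's axes
- slide_knob_grip (a point): point on the black knob's axis, 18 mm above its foot, 70 mm above the bench: where to grip it
- blue_heart (a point): middle of the pale heart (11 mm across) of the blue flower on the tile's face; at (+20, +22) mm from the tile's middle in the jig's axes. The tile (100 x 100 x 7 mm, cream) sits fast in the tray, its face 59 mm above the bench
- orange_heart (a point): middle of the pale heart (11 mm across) of the orange flower on the tile's face; at (-6, -24) mm from the tile's middle in the jig's axes
- hold_frame (a joint): opening angle of the flat teal-painted steel hold-down frame (120 x 118 mm, 4 mm thick, 90 x 90 mm window) that lies on the tile's rim, rad: 0 shut, grows as its front is raised, stop at 1.75; 60 degrees is 1.047. A spring and its weight close it from any angle: 2 to 3 N at the wooden knob
- frame_hinge (a point): middle of the frame's hinge line, at its far edge, parallel to the jig's y, 61.5 mm above the bench; it travels with the tray, 64 mm behind the tile's middle
- lift_knob: wooden barrel knob on the frame's front edge, lying along the jig's y, 30 mm long, 17 mm thick; origin at its middle: with the frame shut 152 mm in front of the hinge line, 2 mm above it, 63.5 mm above the bench, 18 mm left of the tile's middle. Turns with the frame. Pinched from above by its two end faces it can pivot between the fingers; clear for 40 mm below; black knob 76 mm to its right
- bowl: green plastic bowl, 142 mm across, 73 mm tall, far left; origin under its middle. Leave alone
- tin: flat teal tin, 70 x 98 x 30 mm, right front; origin under its middle. Leave alone
- bottle_blue: light blue squeeze bottle, 32 mm thick, 109 mm tall, at the left; origin under its middle. Leave alone
- bottle_brown: brown squeeze bottle, 50 mm thick, 99 mm tall, left front; origin under its middle. Leave alone
- basket_r: white slotted basket, 130 x 152 x 59 mm, with three squeeze bottles up to 116 mm above the bench, far right; origin under its middle. Leave alone
- spare_tiles: stack of three spare cream tiles, about 105 x 105 x 21 mm, at the left; origin under its middle. Leave alone
- needle_bottle: grey squeeze bottle clamped upside down in the arm, 32 mm thick, between 91 and 159 mm above the bench, fixed, needle down; its axis stands at x +51, y 0 mm of the jig. Origin at the middle of its upward-turned bottom; its z points down. Leave alone

How it is judged:
By the outcome, as a careful person would: the job done as asked, in the order asked, and still so for the second after the job is handed in, while the arm keeps its last pose, push and grip.
It also fails if it takes over 61 s, if anything falls off the work surface, if the arm or the gripper's body presses on something with over 40 N, if the wrist force passes 120 N, or if a joint passes its speed limit or range.

## Working session

There is one attempt and no reset: what is moved stays moved. The work goes in short steps, Python scripts to look and compute and a tool call to move; the robot and the scene stay as the last step left them, time stands still between calls to the robot, and variables do not carry over. Pictures are saved under pics/ and viewed, at most 10 in all, crops included, and the job is handed in when it is done.

Besides the shell and the picture viewer there is one more tool, called after ">>>" in YAML: its name, and indented under it one key for each argument. step_arm: Moves the arm, as the interface text tells. Its arguments: {"type":"object","properties":{"rows":{"type":"array"},"jaw":{"type":"number"},"squeeze":{"type":"number"}},"required":["rows"]}

```bash
ls; mkdir -p pics
cat > h.py <<'E'
import numpy as np, cv2
from rig import get_obs, camera, hand_in, cut_out, robot
def world(c,region=None):
    f=200/np.tan(np.radians(c["fov_y"])/2)
    v,u=np.mgrid[0:400,0:640]; d=c["depth"]
    P=np.stack([(u-c["cx"])/f*d,-(v-c["cy"])/f*d,-d],-1)
    E=np.array(c["extrinsics"]); W=P@E[:3,:3].T+E[:3,3]
    return W
E
python3 - <<'E'
from h import *
o=get_obs(); print({k:np.round(v,3) for k,v in o.items()}, robot.tip_extent)
for n in ["scene","side"]:
    c=camera(n); cv2.imwrite(f"pics/{n}0.png",c["pixels"]); W=world(c)
    print(n,c["fov_y"],c["cx"],c["cy"],np.round(c["extrinsics"],3).tolist(),[k for k in c])
    for l in ["jig","slide_knob","lift_knob","hold_frame","needle_bottle","blue_heart","orange_heart","needle_tip"]:
        try:
            for r in cut_out(l,n)[:2]:
                p=W[r["region"]&(c["depth"]>0)]
                print(l,round(r["confidence"],2),np.round(r["extent"],1),len(p),np.round(np.median(p,0),4),np.round(np.percentile(p,3,0),3),np.round(np.percentile(p,97,0),3))
        except Exception as e: print(l,e)
E
```

```text
pics
{'time': np.float64(0.0), 'q': array([ 0.528,  0.528,  1.434, -0.   ,  1.181, -0.179]), 'joint_velocities': array([ 0.   , -0.001, -0.   ,  0.002, -0.002,  0.003]), 'joint_torque': array([-1.0000e-03, -4.4004e+01, -1.7659e+01,  6.3000e-02,  5.8000e-02,
       -0.0000e+00]), 'position': array([0.475, 0.405, 0.404]), 'tool_rot': array([ 0.419,  0.908, -0.001, -0.001]), 'ft_force': array([-0.687,  0.566,  0.819]), 'moment': array([ 0.013, -0.041,  0.031]), 'grip_force': np.float64(0.0), 'grip_width': np.float64(0.087)} 0.1822
scene 55.59319786405877 317.71889372475175 198.00865434821307 [[0.773, 0.316, -0.55, -0.036], [-0.634, 0.389, -0.668, -0.634], [0.003, 0.865, 0.501, 0.595], [0.0, 0.0, 0.0, 1.0]] ['pixels', 'depth', 'fov_y', 'cx', 'cy', 'extrinsics']
jig 0.59 [337.7 207.  101.  106.8] 4611 [ 0.5418 -0.0127  0.0512] [ 0.437 -0.08  -0.   ] [0.668 0.126 0.145]
slide_knob 0.64 [320.9 231.3  10.8  18. ] 95 [ 0.446  -0.0645  0.0725] [ 0.44  -0.07   0.052] [ 0.48  -0.019  0.082]
slide_knob 0.44 [350.  184.6  10.7  22.5] 153 [ 0.5884 -0.0052  0.1461] [ 0.581 -0.012  0.097] [0.603 0.01
[... 1473 characters left out ...]
 -0.058  0.081]
lift_knob 0.62 [299.5 221.8   6.7   6.1] 50 [0.4488 0.0129 0.0668] [ 0.444 -0.     0.058] [0.458 0.029 0.072]
hold_frame 0.82 [321.6 208.3  53.6  29.8] 386 [0.5174 0.0013 0.0622] [ 0.447 -0.061  0.058] [0.598 0.052 0.07 ]
needle_bottle 0.72 [334.  182.9  12.6  24.3] 167 [ 0.5935 -0.0024  0.1385] [ 0.583 -0.013  0.012] [0.664 0.051 0.157]
blue_heart 0.78 [322.6 208.6  38.4  25.6] 501 [ 0.5405 -0.003   0.0578] [ 0.501 -0.044  0.055] [0.583 0.038 0.061]
orange_heart 0.74 [324.3 209.6  35.   25.6] 507 [ 0.5425 -0.0013  0.0578] [ 0.502 -0.043  0.055] [0.583 0.041 0.061]
needle_tip 0.75 [325.1 205.1  82.6  95.4] 3411 [ 0.546  -0.0074  0.0515] [ 0.44 -0.08  0.  ] [0.67  0.117 0.144]
```

Run:
```python
from h import *
c=camera("scene"); s=camera("side")
im=np.hstack([cv2.resize(a["pixels"][110:290,230:430],(400,360),interpolation=cv2.INTER_CUBIC) for a in (c,s)])
cv2.imwrite("pics/z1.png",im); cv2.imwrite("pics/full.png",c["pixels"])
for n,a in (("scene",c),("side",s)):
    W=world(a)
    for l in ["orange_heart","jig"]:
        r=cut_out(l,n)[0]["region"]
        m=r&(abs(W[...,2]-(0.059 if l[0]=="o" else 0.012))<0.004)
        p=W[m][:,:2].astype(np.float32)*1000
        print(n,l,len(p),cv2.minAreaRect(p))
    # hearts in the tile; knobs and bottle
    r=cut_out("needle_bottle",n)[0]["region"]; p=W[r]; p=p[(p[:,2]>.1)&(p[:,0]<.63)]
    top=p[p[:,2]>.154]; print("bottle top",np.round(cv2.minEnclosingCircle(top[:,:2].astype(np.float32)),4) if 0 else np.round([top.min(0),top.max(0),top.mean(0)],4))
```

```text
scene orange_heart 585 ((537.270751953125, -4.292457580566406), (94.46324157714844, 95.1064453125), 89.75611877441406)
scene jig 1211 ((620.164794921875, 28.002960205078125), (420.5577697753906, 237.09402465820312), 20.749147415161133)
bottle top [[ 0.581  -0.0137  0.154 ]
 [ 0.6084  0.0163  0.1583]
 [ 0.5936  0.0008  0.1566]]
side orange_heart 565 ((542.89208984375, -3.4064407348632812), (95.74405670166016, 99.2872314453125), 89.47038269042969)
side jig 956 ((555.8032836914062, 27.50426483154297), (236.09246826171875, 223.9124755859375), 0.629200279712677)
bottle top [[-0.1166 -0.5466  0.8483]
 [-0.1166 -0.5466  0.8483]
 [-0.1166 -0.5466  0.8483]]
```

View pics/z1.png

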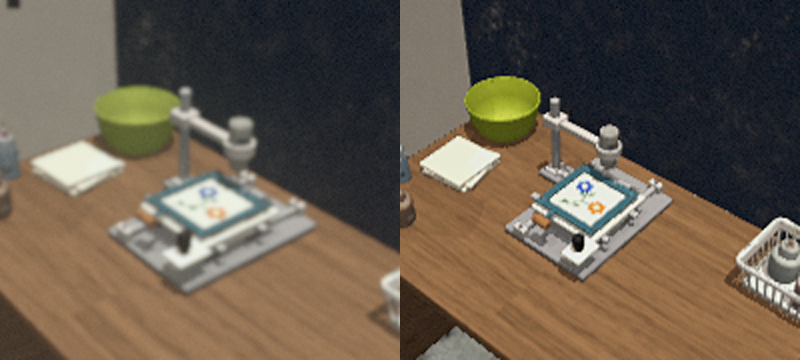

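View pics/scene0.png

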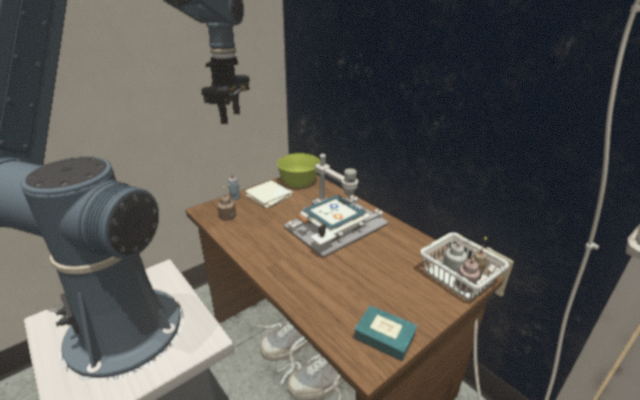

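The pictures show the jig lying nearly square to the world axes: black knob at scene pixel (321,231), lift knob at (302,221), needle bottle at (350,184). I'll move above the black knob with the fingers closing along y.

>>> step_arm:
  rows:
    - [-0.0023,-0.0466,-0.004,0,0,5]
    - [-0.0023,-0.0466,-0.004,0,0,5]
    - [-0.0023,-0.0466,-0.004,0,0,5]
    - [-0.0023,-0.0466,-0.004,0,0,5]
    - [-0.0023,-0.0466,-0.004,0,0,5]
    - [-0.0023,-0.0466,-0.004,0,0,5]
    - [-0.0023,-0.0466,-0.004,0,0,5]
    - [-0.0023,-0.0466,-0.004,0,0,5]
    - [-0.0023,-0.0466,-0.004,0,0,5]
    - [-0.0023,-0.0466,-0.004,0,0,4.6]
    - [0,0,0,0,0,0]
  jaw: 0.045

```text
time: 2.68
position: [0.453, -0.0633, 0.3648]
tool_rot: [0.002, 1.0, -0.0, 0.001]
ft_force: [0.9, 1.1, -0.7]
grip_width: 0.0451
grip_force: 0.0
```

```bash
cat >> h.py <<'E'
from scipy.spatial.transform import Rotation as R
def wcam():
    o=get_obs(); c=camera("wrist")
    T=np.eye(4); T[:3,:3]=R.from_quat(o["tool_rot"]).as_matrix(); T[:3,3]=o["position"]
    return o,c,T@np.array(c["mount"])
def onplane(c,E,u,v,z):
    "intersect fisheye pixel rays with the plane at height z"
    f=200/np.tan(np.radians(c["fov_y"])/2)
    dx,dy=np.asarray(u,float)-c["cx"],np.asarray(v,float)-c["cy"]; r=np.hypot(dx,dy)+1e-9; t=r/f
    d=np.stack([np.sin(t)*dx/r,-np.sin(t)*dy/r,-np.cos(t)],-1)@E[:3,:3].T
    return E[:3,3]+d*((z-E[2,3])/d[...,2])[...,None]
def project(c,E,P):
    f=200/np.tan(np.radians(c["fov_y"])/2)
    p=(np.atleast_2d(P)-E[:3,3])@E[:3,:3]; x,y,z=p[:,0],-p[:,1],-p[:,2]; h=np.hypot(x,y); t=np.arctan2(h,z)
    return np.stack([c["cx"]+f*t*x/h,c["cy"]+f*t*y/h],-1)
E
python3 - <<'E'
from h import *
o,c,E=wcam(); print(o["time"],o["position"],o["tool_rot"],o["q"],o["grip_width"],c["fov_y"],c["cx"],c["cy"]); print(np.round(c["mount"],3))
cv2.imwrite("pics/w1.png",c["pixels"])
H=dict(slide_knob=.082,lift_knob=.07,orange_heart=.059,hold_frame=.063,needle_bottle=.159)
for l,z in H.items():
    for r in cut_out(l,"wrist")[:2]:
        v,u=np.nonzero(r["region"]); p=onplane(c,E,u,v,z)[:,:2]*1000
        print(l,round(r["confidence"],2),np.round(r["extent"]),len(u),np.round(p.mean(0),1),cv2.minAreaRect(p.astype(np.float32)))
E
```

```text
2.675 [ 0.45295002 -0.06330492  0.3647966 ] [ 2.12915956e-03  9.99997511e-01 -4.14578189e-04  5.22507134e-04] [-3.83905677e-01  3.66611911e-01  1.88439052e+00 -4.89442698e-04
  8.89311589e-01 -1.95013560e+00] 0.045129568148615545 65.70646984690485 321.08263860103295 204.785968348739
[[-0.     0.959  0.284  0.079]
 [ 1.     0.001 -0.001  0.001]
 [-0.001  0.284 -0.959  0.021]
 [ 0.     0.     0.     1.   ]]
slide_knob 0.92 [327. 201.  15.  27.] 383 [447. -59.] ((446.8784484863281, -59.079864501953125), (17.617582321166992, 20.049396514892578), 89.75521850585938)
lift_knob 0.63 [404. 199.  32.  14.] 518 [449.1  15.4] ((449.4246520996094, 15.617533683776855), (15.67191219329834, 32.019020080566406), 0.23027601838111877)
orange_heart 0.68 [382. 274.  94.  74.] 2005 [521.9 -12.2] ((538.8682250976562, -1.3119926452636719), (92.86585998535156, 90.49192810058594), 89.86099243164062)
hold_frame 0.69 [378. 250. 147. 157.] 13771 [483.8 -14.9] ((514.9275512695312, -2.0304489135742188), (152.19830322265625, 177.97593688964844), 89.1719970703125)
hold_frame 0.57 [382. 259. 113. 138.] 3656 [506.4 -12.1] ((523.5122680664062, -1.760955810546875), (118.31834411621094, 160.61817932128906), 89.9004135131836)
```

View pics/w1.png

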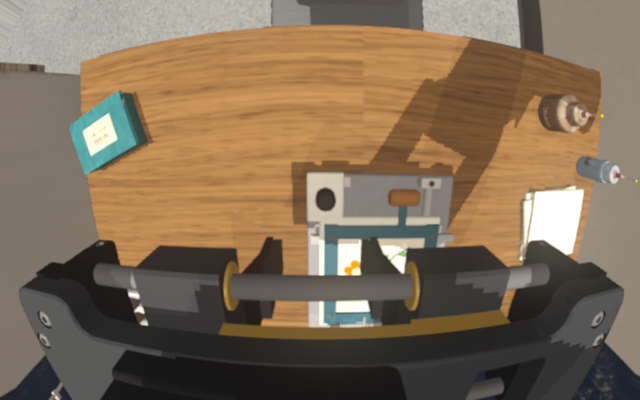

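The wrist picture shows the black knob at (327,201) and the wooden knob at (404,199), so the jig is square to the world axes. I'll descend on the black knob.

>>> step_arm:
  rows:
    - [-0.002,0.0015,-0.03,0,0,0]
    - [-0.002,0.0015,-0.03,0,0,0]
    - [0,0,-0.03,0,0,0]
    - [0,0,-0.02,0,0,0]
    - [0,0,-0.012,0,0,0]
    - [0,0,-0.006,0,0,0]
    - [0,0,0,0,0,0]

```text
time: 3.85
position: [0.4487, -0.0573, 0.2368]
tool_rot: [-0.001, 1.0, -0.0, 0.0]
ft_force: [0.5, 0.7, 0.7]
grip_width: 0.0452
grip_force: 0.0
```

>>> step_arm:
  rows:
    - [0,0,0,0,0,0]
    - [0,0,0,0,0,0]
    - [0,0,0,0,0,0]
    - [0,0,0,0,0,0]
  jaw: 0
  squeeze: 25

```text
time: 4.35
position: [0.4487, -0.0577, 0.2371]
tool_rot: [-0.0, 1.0, -0.0, 0.0]
ft_force: [-0.5, -1.2, 2.3]
grip_width: 0.0177
grip_force: 25.0
```

>>> step_arm:
  rows:
    - [-0.005,-0.005,0,0,0,0]
    - [-0.008,-0.008,0,0,0,0]
    - [-0.008,-0.008,0,0,0,0]
    - [-0.003,-0.005,0,0,0,0]
    - [0,0,0,0,0,0]

```text
time: 4.97
position: [0.4236, -0.0844, 0.237]
tool_rot: [-0.0, 1.0, -0.0, -0.001]
ft_force: [-0.4, -1.4, 6.7]
grip_width: 0.0181
grip_force: 25.0
```

>>> step_arm:
  rows:
    - [-0.003,0,0,0,0,0]
    - [-0.002,0,0,0,0,0]
    - [0,0,0,0,0,0]

```text
time: 5.35
position: [0.4214, -0.0849, 0.237]
tool_rot: [0.0, 1.0, -0.002, 0.004]
ft_force: [6.7, 1.0, -0.0]
grip_width: 0.0177
grip_force: 25.0
```

>>> step_arm:
  rows:
    - [-0.002,-0.003,0,0,0,0]
    - [0,0,0,0,0,0]
    - [0,0,0,0,0,0]

```text
time: 5.72
position: [0.4207, -0.0875, 0.237]
tool_rot: [0.001, 1.0, -0.002, 0.005]
ft_force: [12.6, 7.6, -2.0]
grip_width: 0.018
grip_force: 25.0
```

>>> step_arm:
  rows:
    - [0.002,-0.004,0,0,0,0]
    - [0,-0.002,0,0,0,0]
    - [0,0,0,0,0,0]
    - [0,0,0,0,0,0]

```text
time: 6.22
position: [0.4213, -0.0895, 0.2368]
tool_rot: [0.003, 1.0, 0.003, 0.003]
ft_force: [19.5, 30.5, 1.5]
grip_width: 0.0181
grip_force: 25.0
```

>>> step_arm:
  rows:
    - [0.002,0.007,0,0,0,0]
    - [0,0,0,0,0,0]
    - [0,0,0,0,0,0]
    - [0,0,0,0,0,0]

```text
time: 6.72
position: [0.4221, -0.0864, 0.2369]
tool_rot: [0.0, 1.0, -0.001, 0.001]
ft_force: [5.1, 1.4, 4.2]
grip_width: 0.0177
grip_force: 25.0
```

>>> step_arm:
  rows:
    - [0,0.006,0,0,0,0]
    - [0,0.012,0,0,0,0]
    - [0,0.012,0,0,0,0]
    - [0,0.012,0,0,0,0]
    - [0,0.012,0,0,0,0]
    - [0,0.009,0,0,0,0]
    - [0,0.005,0,0,0,0]
    - [0,0,0,0,0,0]
    - [0,0,0,0,0,0]

```text
time: 7.85
position: [0.4225, -0.0176, 0.237]
tool_rot: [-0.001, 1.0, -0.001, 0.002]
ft_force: [5.0, -2.9, 4.1]
grip_width: 0.0181
grip_force: 25.0
```

>>> step_arm:
  rows:
    - [0,0.003,0,0,0,0]
    - [0,0,0,0,0,0]
    - [0,0,0,0,0,0]

```text
time: 8.22
position: [0.4226, -0.0166, 0.237]
tool_rot: [-0.002, 1.0, -0.002, 0.002]
ft_force: [0.7, -18.3, 3.1]
grip_width: 0.0177
grip_force: 25.0
```

>>> step_arm:
  rows:
    - [0.003,-0.003,0,0,0,0]
    - [0.006,-0.006,0,0,0,0]
    - [0.008,-0.008,0,0,0,0]
    - [0.009,-0.008,0,0,0,0]
    - [0.009,-0.008,0,0,0,0]
    - [0.009,-0.008,0,0,0,0]
    - [0.009,-0.008,0,0,0,0]
    - [0.007,-0.006,0,0,0,0]
    - [0.004,-0.004,0,0,0,0]
    - [0.0015,-0.001,0,0,0,0]
    - [0,0,0,0,0,0]

```text
time: 9.6
position: [0.4849, -0.0731, 0.2368]
tool_rot: [-0.001, 1.0, 0.001, -0.003]
ft_force: [-1.0, 0.8, 10.2]
grip_width: 0.0179
grip_force: 25.0
```

Run:
```python
from h import *
o=get_obs(); print(o["position"],o["ft_force"])
im=[]
for n in ("scene","side"):
    c=camera(n); im.append(cv2.resize(c["pixels"][150:260,270:400],(390*1,330),interpolation=cv2.INTER_CUBIC))
    W=world(c)
    r=cut_out("orange_heart",n)[0]["region"]; p=W[r&(abs(W[...,2]-.059)<.004)][:,:2].astype(np.float32)*1000
    print(n,len(p),cv2.minAreaRect(p))
cv2.imwrite("pics/z2.png",np.hstack(im))
```

```text
[ 0.4848803  -0.07305195  0.23684741] [-1.04464454  0.78618255 10.19100885]Traceback (most recent call last):
  File "<stdin>", line 7, in <module>
IndexError: list index out of range
```

>>> step_arm:
  rows:
    - [0.003,-0.001,0,0,0,0]
    - [0,0,0,0,0,0]
    - [0,0,0,0,0,0]

```text
time: 10.07
position: [0.4879, -0.0739, 0.2368]
tool_rot: [-0.001, 1.0, 0.001, -0.003]
ft_force: [-0.8, 1.4, 10.4]
grip_width: 0.0177
grip_force: 25.0
```

Run:
```python
from h import *
o=get_obs(); print(o["position"],o["ft_force"])
im=[]
for n in ("scene","side"):
    c=camera(n); im.append(cv2.resize(c["pixels"][150:260,270:400],(390*1,330),interpolation=cv2.INTER_CUBIC))
cv2.imwrite("pics/z2.png",np.hstack(im))
```

```text
[ 0.48788211 -0.07392754  0.23682248] [-0.76882565  1.3703562  10.37056634]
```

View pics/z2.png

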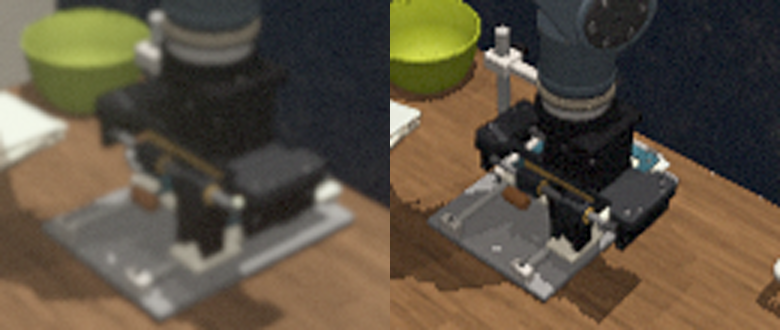

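The gripper hides the tile in both views, with the frame shut and the arm clear of the post. The stops gave the joint zeros, so I'll dwell here on that reckoning.

>>> step_arm:
  rows:
    - [0,0,0,0,0,0]
    - [0,0,0,0,0,0]
    - [0,0,0,0,0,0]
    - [0,0,0,0,0,0]
    - [0,0,0,0,0,0]
    - [0,0,0,0,0,0]
    - [0,0,0,0,0,0]
    - [0,0,0,0,0,0]
    - [0,0,0,0,0,0]
    - [0,0,0,0,0,0]
    - [0,0,0,0,0,0]
    - [0,0,0,0,0,0]

```text
time: 11.68
position: [0.4879, -0.0739, 0.2368]
tool_rot: [-0.001, 1.0, 0.001, -0.003]
ft_force: [-1.2, 1.9, 9.7]
grip_width: 0.0179
grip_force: 25.0
```

>>> step_arm:
  rows:
    - [0.002,0.003,0,0,0,0]
    - [0.004,0.007,0,0,0,0]
    - [0.006,0.01,0,0,0,0]
    - [0.006,0.01,0,0,0,0]
    - [0.004,0.008,0,0,0,0]
    - [0.003,0.005,0,0,0,0]
    - [0.001,0.0025,0,0,0,0]
    - [0,0,0,0,0,0]
    - [0,0,0,0,0,0]

```text
time: 12.8
position: [0.514, -0.0289, 0.2369]
tool_rot: [-0.001, 1.0, 0.001, -0.003]
ft_force: [-1.2, 0.5, 9.9]
grip_width: 0.0177
grip_force: 25.0
```

>>> step_arm:
  rows:
    - [0,0.0006,0,0,0,0]
    - [0,0,0,0,0,0]
    - [0,0,0,0,0,0]
    - [0,0,0,0,0,0]
    - [0,0,0,0,0,0]
    - [0,0,0,0,0,0]
    - [0,0,0,0,0,0]
    - [0,0,0,0,0,0]
    - [0,0,0,0,0,0]
    - [0,0,0,0,0,0]
    - [0,0,0,0,0,0]
    - [0,0,0,0,0,0]

```text
time: 14.3
position: [0.514, -0.0285, 0.2369]
tool_rot: [-0.001, 1.0, 0.0, -0.003]
ft_force: [-0.4, -0.5, 10.1]
grip_width: 0.0179
grip_force: 25.0
```

>>> step_arm:
  rows:
    - [-0.004,-0.002,0,0,0,0]
    - [-0.009,-0.003,0,0,0,0]
    - [-0.012,-0.004,0,0,0,0]
    - [-0.013,-0.004,0,0,0,0]
    - [-0.013,-0.004,0,0,0,0]
    - [-0.013,-0.004,0,0,0,0]
    - [-0.012,-0.002,0,0,0,0]
    - [-0.009,0,0,0,0,0]
    - [-0.006,0,0,0,0,0]
    - [-0.002,0,0,0,0,0]
    - [0,0,0,0,0,0]
    - [0,0,0,0,0,0]

```text
time: 15.8
position: [0.4228, -0.0517, 0.2369]
tool_rot: [-0.001, 1.0, 0.0, -0.0]
ft_force: [3.8, 1.5, 6.1]
grip_width: 0.018
grip_force: 25.0
```

>>> step_arm:
  rows:
    - [-0.0015,0,0,0,0,0]
    - [0,0,0,0,0,0]
    - [0,0,0,0,0,0]

```text
time: 16.18
position: [0.4223, -0.052, 0.2369]
tool_rot: [-0.0, 1.0, -0.0, 0.001]
ft_force: [6.0, 1.5, 4.2]
grip_width: 0.0178
grip_force: 25.0
```

>>> step_arm:
  rows:
    - [0,0,0,0,0,0]
    - [0,0,0,0,0,0]
    - [0,0,0,0,0,0]
    - [0,0,0.01,0,0,0]
    - [0,0,0.03,0,0,0]
    - [0,0,0.04,0,0,0]
    - [0,0,0.02,0,0,0]
    - [0,0,0,0,0,0]
  jaw: 0.05

```text
time: 17.18
position: [0.4216, -0.0524, 0.3384]
tool_rot: [-0.0, 1.0, -0.001, 0.002]
ft_force: [0.7, -0.1, 0.3]
grip_width: 0.0499
grip_force: 0.0
```

Run:
```python
from h import *
o,c,E=wcam(); print(o["time"],o["position"],o["grip_width"])
cv2.imwrite("pics/w2.png",c["pixels"])
for l,z in dict(slide_knob=.082,lift_knob=.07,orange_heart=.059).items():
    for r in cut_out(l,"wrist")[:2]:
        v,u=np.nonzero(r["region"]); p=onplane(c,E,u,v,z)[:,:2]*1000
        print(l,round(r["confidence"],2),np.round(r["extent"]),len(u),np.round(p.mean(0),1),cv2.minAreaRect(p.astype(np.float32)))
```

```text
17.175 [ 0.4216259  -0.05240166  0.33838837] 0.04993570777060096
slide_knob 0.78 [323. 214.  20.  27.] 496 [420.6 -51.1] ((420.5788269042969, -51.12332534790039), (21.915918350219727, 17.682828903198242), 0.04427472874522209)
slide_knob 0.5 [374. 292.  83.  73.] 1765 [499.2 -16.3] ((496.690185546875, -6.115406036376953), (66.467041015625, 77.13813018798828), 88.57579040527344)
lift_knob 0.82 [408. 212.  36.  18.] 616 [422.6  22.4] ((422.7885437011719, 22.903894424438477), (16.33174705505371, 32.29457473754883), 0.13986913859844208)
lift_knob 0.25 [324. 213.  20.  28.] 473 [424.4 -51.1] ((424.5188903808594, -51.12411880493164), (23.040603637695312, 18.561914443969727), 0.7114286422729492)
orange_heart 0.63 [374. 292.  81.  70.] 1723 [514.2 -13.6] ((511.2420349121094, -1.7137832641601562), (72.7960205078125, 83.73149108886719), 88.57579040527344)
orange_heart 0.2 [ 94. 160.  80.  85.] 4137 [ 370.5 -290.8] ((371.1694030761719, -295.0931091308594), (65.80441284179688, 106.48426818847656), 18.64810562133789)
```

View pics/w2.png

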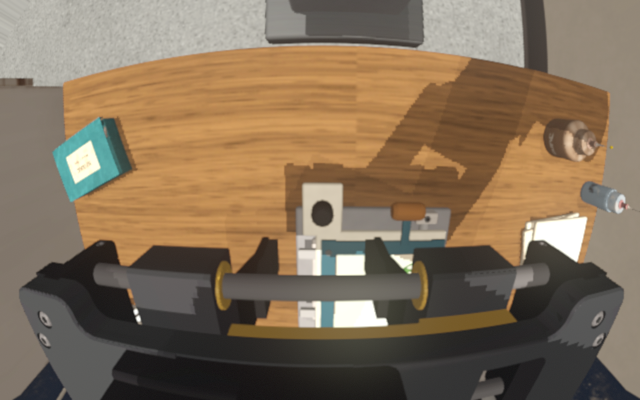

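The picture shows the carriage at the front stop, with the wooden knob at (408,212) and nothing beside its ends. I'll go over it and pinch the end faces.

>>> step_arm:
  rows:
    - [0,0.02,0,0,0,0]
    - [0.001,0.03,0,0,0,0]
    - [0,0.0255,0,0,0,0]
    - [0,0,-0.02,0,0,0]
    - [0,0,-0.03,0,0,0]
    - [0,0,-0.03,0,0,0]
    - [0,0,-0.02,0,0,0]
    - [0,0,-0.011,0,0,0]
    - [0,0,0,0,0,0]
    - [0,0,0,0,0,0]

```text
time: 18.62
position: [0.4227, 0.0231, 0.226]
tool_rot: [-0.0, 1.0, -0.0, 0.0]
ft_force: [-0.2, 0.4, -0.5]
grip_width: 0.0504
grip_force: 0.0
```

>>> step_arm:
  rows:
    - [0,0,0,0,0,0]
    - [0,0,0,0,0,0]
    - [0,0,0,0,0,0]
    - [0,0,0,0,0,0]
  jaw: 0
  squeeze: 30

```text
time: 19.12
position: [0.4227, 0.0231, 0.226]
tool_rot: [-0.0, 1.0, -0.0, 0.0]
ft_force: [-0.2, -0.3, 2.3]
grip_width: 0.0297
grip_force: 30.0
```

>>> step_arm:
  rows:
    - [-0.0007,0,0.008,0,0,0]
    - [0.0011,0,0.0105,0,0,0]
    - [0.0023,0,0.0131,0,0,0]
    - [0.0035,0,0.0128,0,0,0]
    - [0.0046,0,0.0124,0,0,0]
    - [0,0,0,0,0,0]
    - [0,0,0,0,0,0]

```text
time: 20.0
position: [0.4335, 0.023, 0.2826]
tool_rot: [-0.0, 1.0, -0.0, 0.001]
ft_force: [3.9, -0.8, -5.1]
grip_width: 0.029
grip_force: 30.0
```

>>> step_arm:
  rows:
    - [0.0057,0,0.012,0,0,0]
    - [0.0067,0,0.0114,0,0,0]
    - [0.0076,0,0.0109,0,0,0]
    - [0.0086,0,0.0101,0,0,0]
    - [0.0094,0,0.0093,0,0,0]
    - [0.0102,0,0.0085,0,0,0]
    - [0,0,0,0,0,0]
    - [0,0,0,0,0,0]

```text
time: 21.0
position: [0.4812, 0.0232, 0.3443]
tool_rot: [-0.001, 1.0, 0.0, -0.001]
ft_force: [-0.2, -1.9, -4.6]
grip_width: 0.0296
grip_force: 30.0
```

Run:
```python
from h import *
o=get_obs(); print(o["position"],o["ft_force"],o["moment"])
im=[]
for n in ("scene","side"):
    c=camera(n); im.append(cv2.resize(c["pixels"][150:260,270:400],(390,330),interpolation=cv2.INTER_CUBIC))
cv2.imwrite("pics/z3.png",np.hstack(im))
```

```text
[0.48117414 0.0231813  0.34429564] [-0.2475369  -1.94590235 -4.64801862] [-0.12792956  0.18787738  0.01528097]
```

View pics/z3.png

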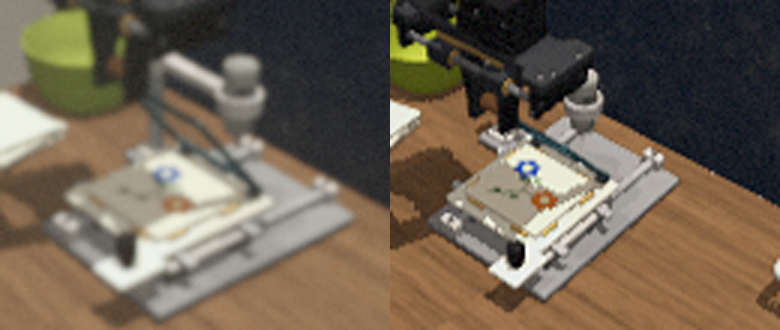

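The frame is open about 52° with the carriage on the front stop and the hand clear of post and bottle. On to 60°.

>>> step_arm:
  rows:
    - [0.008,0,0.0063,0,0,0]
    - [0.0075,0,0.0052,0,0,0]
    - [0.0025,0,0.0011,0,0,0]
    - [0,0,0,0,0,0]
    - [0,0,0,0,0,0]
    - [0,0,0,0,0,0]

```text
time: 21.85
position: [0.4993, 0.0232, 0.3572]
tool_rot: [-0.0, 1.0, 0.0, -0.0]
ft_force: [0.2, -0.9, -5.6]
grip_width: 0.0291
grip_force: 30.0
```

Run:
```python
from h import *
o=get_obs(); print(o["time"],o["position"],o["ft_force"],o["moment"])
o,c,E=wcam(); im=[cv2.resize(c["pixels"],(400,250))]
for l,z in dict(slide_knob=.082,lift_knob=.2).items():
    for r in cut_out(l,"wrist")[:2]:
        v,u=np.nonzero(r["region"]); p=onplane(c,E,u,v,z)[:,:2]*1000
        print(l,round(r["confidence"],2),np.round(r["extent"]),len(u),cv2.minAreaRect(p.astype(np.float32)))
for n in ("scene","side"):
    c=camera(n); W=world(c)
    for r in cut_out("slide_knob",n)[:1]:
        p=W[r["region"]]; print(n,r["confidence"],np.median(p,0))
    g=W[150:260,270:400]; b=c["pixels"][150:260,270:400].astype(int)
    m=(b[...,0]>b[...,2]+18)&(b[...,1]>b[...,2]+12)&(g[...,2]>.065)&(g[...,2]<.19)&(g[...,0]>.47)&(g[...,0]<.6)&(abs(g[...,1])<.08)
    p=g[m]; 
    if len(p)>20:
        a=np.linalg.lstsq(np.c_[p[:,2],p[:,1],np.ones(len(p))],p[:,0],rcond=None)[0]; print(len(p),"angle",90-np.degrees(np.arctan(-a[0])))
```

```text
21.85 [0.4992935  0.02317038 0.35719852] [ 0.21569563 -0.87473698 -5.57662611] [ 0.0428889   0.2098788  -0.05725429]
slide_knob 0.9 [235. 125.  20.  21.] 414 ((425.50225830078125, -47.68804931640625), (21.069047927856445, 16.90869140625), 87.57140350341797)
slide_knob 0.73 [322. 267.  61.  16.] 871 ((554.7230834960938, 24.760944366455078), (53.225791931152344, 18.254220962524414), 88.62531280517578)
lift_knob 0.75 [320. 269.  59.  13.] 817 ((492.5709228515625, 23.956546783447266), (28.032827377319336, 9.092321395874023), 89.98694610595703)
scene 0.48 [ 0.42029099 -0.05674415  0.07251013]
side 0.7 [0.49621061 0.25400682 0.0191387 ]
81 angle 59.06530088964067
```

>>> step_arm:
  rows:
    - [-0.0006,0,0,0,0,0]
    - [-0.0006,0,0,0,0,0]
    - [0,0,0,0,0,0]
    - [0,0,0,0,0,0]
    - [0,0,0,0,0,0]

```text
time: 22.82
position: [0.4985, 0.0231, 0.3572]
tool_rot: [-0.0, 1.0, 0.0, 0.0]
ft_force: [1.4, 0.1, -10.2]
grip_width: 0.0295
grip_force: 30.0
```

```bash
python3 -c "
from rig import *
print(hand_in())"
```

```text
the job is handed in; nothing more can be done
None
```

I held the needle over the blue heart and then the orange one for over a second each, frame shut, then drew the carriage back to its front stop. The arm now holds the frame at about 60° by its wooden knob, and I handed the job in at about 23 s. I set the dot positions from the slide stops because the gripper hid the needle, and I did not inspect the dots afterwards.

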